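Mount the plug gauge between bench centres

ROBOT

A 7-joint arm with a two-finger parallel gripper is mounted at the origin on a cart in front of the work surface, level with it; the furniture and walls round the work are solid. World frame = base frame: x ahead of the robot, y to its left, z up, the work surface at z = 0. Lengths are in m, angles in degrees, forces in N, time in s.
With the tool pointing down it reaches from about 0.425 to 0.875 m from the base axis. Payload 4.7 kg.
Tool frame: the origin (TCP) lies midway between the tips of the shut fingers; the grasp point (between the pads) lies env.grip_point_offset behind it (env.grip_point_offset is the distance from the TCP to the grasp point, in m); x points along the fingers, y is the direction in which the jaws open and shut, and the axes are right-handed (so a half turn about x gives the same grasp; the last joint's range is limited). The gripper opens to 87 mm and grips with 3 to 60 N. Pads are 19 mm wide; open, the fingers measure 117 mm over their backs; the gripper's body (75 mm by 190 mm) begins 51 mm behind the grasp point.
Start: joints at [69.62, 18.392, -4.016, 83.108, 1.295, 78.541, -3.26], TCP at [0.235, -0.606, 0.223] pointing down, gripper open.
Joint ranges: [-163.93, 163.93], [-17.29, 119.83], [-79.2, 71.16], [3.27, 140.29], [-89.18, 269.18], [5.43, 117.66], [-154.24, 154.24]. Speed limits (degrees/s): [147.25, 147.25, 180, 180, 180, 180, 180].

INTERFACE

Orientations are given as [roll, pitch, yaw] about the fixed x, y, z axes, in that order (R = Rz(yaw) Ry(pitch) Rx(roll)).
In Python, from cell import readout, read_camera, camera_params, sign_off, spot_in, pinpoint, env gives the robot as it stands.
- The arm moves only by the shell command python3 -m pendant 'ROWS' [OPENING] [FORCE]. ROWS is a JSON object of lists of equal length, an entry for each row: "xyz": the shift along the world's x, y, z in m, a list of three; "turn": the turn about the world's z in rad. A call has 1 to 10 rows; each row shifts and turns the pose as measured when the row begins; what a row does not reach is not made up. A row lasts 1/8 s, in which the tool goes at most 62.5 mm and 10.7 degrees, less where a joint would pass 70% of its speed; a pose out of reach is approached as far as the arm can. A call is refused whole if a number of a shift passes 0.0625 or a number of a turn 0.188, either way. A call with a gripper value outside its range is refused whole. OPENING is the opening, from 0 (shut) to 1 (fully open), set as the call begins (- or left out, the last holds). The fingers move at their own pace and stop on an object; FORCE is the grip in N (left out, the last holds). Time passes only in rows, so rows that do not move let the fingers close. It gives the time, the measured TCP pose, the force and the opening at its end, in the units of the state.
- readout.get_obs(): the state, without advancing time (a new reading comes with each control period).
- read_camera(name): name is "side" or "top"; returns the picture (480x640x3 uint8, red, green, blue); there is no depth.
- camera_params(name): a dict with "fx", "fy", "cx", "cy" (pixels), "rvec" (rotation vector, rad) and "tvec" (3), from world to camera coordinates, as OpenCV has them. Camera axes: x right, y down, z forward; pixel columns grow to the right and rows downward; lengths in m; the calibration is good to about 2 mm. A picture is of the moment at which its call begins. camera_params takes no time and is no camera call.
- sign_off(): hands the job in, once; it reports no verdict.
Trained networks look in the newest picture that a camera, given by its name, has taken for a name from the list of things; names that differ only in an ending like _2 or _b are one class to them, and where a whole thing is asked for, a point or a joint stands for the part that bears it (a point fixed in the world has none). Each returns a list of dicts, best first, with "score" (0 to 1); they miss things now and then, are a little off and sometimes report something else, mostly with a low value. They report only what shows in the picture. A call takes as long as a camera call.
- spot_in(camera, name): "at" ([x, y, z] in m, in the coordinates of the camera as it stood for that picture, good to about 4 mm: the middle of the surface that is visible of it).
- pinpoint(camera, name): "at" ([x, y, z] in m, in the coordinates of the camera as it stood for that picture, good to about 4 mm: a listed point, or the origin of a listed thing).
The state is a dict: "time_s": time; "qpos": joint angles; "joint_velocities": joint speeds; "effort": joint torques, N m; "tool_pos": TCP position; "tool_rot": TCP orientation; "force": force on the tool from outside, world axes, zero at the start; "wrist_torque": the same for the moment, N m; "grip_width": finger opening in m.
Only numpy, scipy, OpenCV 4.12 (cv2) and the standard library are available. Lean on these libraries where they do the work, as an engineer would, in place of code of your own. Each camera call takes 0.05 s, during which the arm holds its last target.

TASK

Mount the double-ended plug gauge in the bench centres for a run-out check, its long plug in the headstock's cup and its short plug in the tailstock's cup. Draw the tailstock back if it is in the way, lay the gauge's handle in the two V rests, then slide the tailstock fully home so that the gauge is lifted off the rests and held between the two cups alone. Leave the steel ring, the bushes and the oil bottle where they stand.

Things in the scene. Friction and masses are not known exactly. Their poses are not given: they have to be found in the camera images.
- gauge_handle (a point): Centre of the handle of the loose steel double-ended plug gauge (118 mm long, 0.15 to 0.3 kg, lying on its side on the desk, this point 16 mm above it). Handle: knurled, 16 mm diameter, 76 mm long. At one end a long plug, 32 mm diameter and 30 mm long; at the other a short plug, 33 mm diameter and 12 mm long. The gauge's own y axis runs along it from the long plug to the short plug (the point's frame has the same axes).
- gauge_go (a point): Centre of the outer end face of the gauge's long plug (68 mm from the handle's centre along the gauge's -y).
- gauge_nogo (a point): Centre of the outer end face of the gauge's short plug (50 mm from the handle's centre along the gauge's +y).
- gauge: The plug gauge as a whole; its origin lies on its underside half-way along its 118 mm; axes as for gauge_handle.
- bench: Grey bench centres standing fixed on the desk: bed 290 mm long, 70 mm wide, its rails' top 20 mm above the desk. Origin on the desk; x runs along the centre line from the tailstock (at the robot's end) to the headstock (far end), z up. The centre line is 58 mm above the desk. The headstock block is 50 mm wide, 78 mm high.
- head_seat (a point): Point on the centre line where the long plug's end face lies when fully seated in the headstock's cup. The cup is a steel bell cup (conical hollow, about 30 degrees to its axis, polished, mouth 41 mm wide inside, 49 mm outside) whose mouth plane is 7 mm nearer to the tailstock than this point; its cone centres the plug and lifts it. Axes as for bench.
- rests: The two steel V rests that are fixed on the bed, 54 mm apart, each 5 mm thick and about 20 mm wide, for the gauge's 16 mm handle.
- rests_mid (a point): Point half-way between the two V rests, on the axis of a 16 mm handle that lies in them (56.5 mm above the desk, 1.5 mm under the centre line). The handle's centre may lie up to 8 mm either side of this point along the bench. The handle's centre is 5 mm nearer to the headstock than this point when the gauge is fully seated. Axes as for bench.
- tail_seat (a point): Point on the tailstock, on the centre line, where the short plug's end face lies when fully seated in the tailstock's cup (same bell cup, opening towards the headstock, mouth plane 7 mm ahead of this point). Moves with the tailstock; axes as for bench.
- tail_knob (a point): Centre of the tailstock's upright black round knob, 18 mm diameter and 32 mm high (84 to 116 mm above the desk), on top of the 78 mm high tailstock block, 42 mm behind tail_seat; take it from above to slide the tailstock.
- tail (a joint): Travel of the tailstock in m: 0 drawn fully back, growing as it slides towards the headstock, at most 0.060 (the gauge, lying clear of the headstock's cup, needs it at 0.025 or less); about 0.045 when it holds the seated gauge. It moves with about 4 N of friction and stays where it is left; a push of 10 to 20 N in all seats the gauge firmly in both cups.
- bush_a_mid (a point): Centre of a loose beige bush, 36 mm diameter and 36 mm high, standing on the desk to the left of the gauge; to be left alone.
- bush_b_mid (a point): Centre of a second such bush, to the right of the gauge; to be left alone.
- bottle_mid (a point): Centre of a loose standing oil bottle with a red spout cap, 49 mm diameter, 176 mm high, between gauge and bench; to be left alone.
- ring_mid (a point): Centre of a loose flat steel ring, 30 mm diameter and 12 mm high, on the desk beside the bench; to be left alone.

How it is judged:
By the outcome, as a careful person would: the job done as asked, in the order asked, and still so for the second after the job is handed in, with the robot touching nothing.
It also fails if it takes over 72 s, if anything falls off the work surface, if the arm or the gripper's body presses on something with over 40 N, if the wrist force passes 120 N, or if a joint passes its speed limit or range.

## Working session

There is one attempt and no reset: what is moved stays moved. The work goes in short steps, Python scripts to look and compute and a shell command to move; the robot and the scene stay as the last step left them, time stands still between calls to the robot, and variables do not carry over. Pictures are saved under pics/ and viewed, and the job is handed in when it is done.

```bash
ls; mkdir -p pics; cat > h.py <<'E'
import numpy as np, cv2
from cell import readout, read_camera, camera_params, sign_off, spot_in, pinpoint, env
def w(cam,p):
    c=camera_params(cam);R=cv2.Rodrigues(np.array(c['rvec'],float))[0]
    return R.T@(np.array(p)-np.array(c['tvec']).ravel())
def px(cam,p):
    c=camera_params(cam);K=np.array([[c['fx'],0,c['cx']],[0,c['fy'],c['cy']],[0,0,1.]])
    return cv2.projectPoints(np.array(p,float).reshape(-1,1,3),np.array(c['rvec'],float),np.array(c['tvec'],float),K,None)[0].reshape(-1,2)
def ray(cam,uv,z):
    c=camera_params(cam);R=cv2.Rodrigues(np.array(c['rvec'],float))[0]
    o=-R.T@np.array(c['tvec']).ravel();d=R.T@np.array([(uv[0]-c['cx'])/c['fx'],(uv[1]-c['cy'])/c['fy'],1])
    return o+d*(z-o[2])/d[2]
def snap(cam,n):
    im=read_camera(cam);cv2.imwrite('pics/'+n+'.png',im[:,:,::-1]);return im
E
python3 - <<'E'
from h import *
print(readout.get_obs(), env.grip_point_offset)
snap('side','s0');snap('top','t0')
for n in ['gauge_handle','gauge_go','gauge_nogo','head_seat','rests_mid','tail_seat','tail_knob','bench','bush_a_mid','bush_b_mid','bottle_mid','ring_mid']:
  for cam in ['top','side']:
    r=pinpoint(cam,n)
    print(n,cam,[(np.round(w(cam,d['at']),4).tolist(),round(d['score'],2)) for d in r[:3]])
print(readout.get_obs()['time_s'])
E
```

```text
pics
{'time_s': 0.0, 'qpos': array([69.62127471, 18.438206  , -4.01653238, 83.17566924,  1.29346774,
       78.53942375, -3.26041698]), 'joint_velocities': array([ 0.03503314, -0.04747909,  0.01418901, -0.05605958, -0.00756508,
       -0.0663665 ,  0.03024919]), 'effort': array([-1.78070845e-04, -4.91276908e+01, -4.03370289e-01, -3.12523413e+01,
       -6.38523046e-02,  4.38375771e-02,  1.84514747e-04]), 'tool_pos': array([ 0.23468626, -0.60556119,  0.22146458]), 'tool_rot': array([-87.92206349,  89.89179151, 113.26665533]), 'force': array([ 0.75509103, -0.49094752,  0.15591179]), 'wrist_torque': array([ 0.01553995, -0.00938494,  0.02883344]), 'grip_width': 0.08702354927792104} 0.0187
gauge_handle top [([0.4732, -0.3318, 0.0154], 0.56)]
gauge_handle side [([0.4735, -0.3372, 0.0155], 0.83), ([0.6346, 0.3463, 0.0561], 0.47), ([0.4855, 0.3494, 0.0577], 0.31)]
gauge_go top [([0.4086, -0.3294, 0.0176], 0.65), ([0.4291, 0.0659, 0.0891], 0.56)]
gauge_go side [([0.4063, -0.3287, 0.017], 0.52), ([0.5255, -0.3311, 0.0208], 0.5)]
gauge_nogo top [([0.4454, -0.4694, 0.0147], 0.58)]
gauge_nogo sid
[... 572 characters left out ...]
0.4432, 0.348, 0.1031], 0.58)]
bench top [([0.5716, 0.3491, -0.0022], 0.68), ([0.5726, 0.3498, 0.0047], 0.59), ([0.6328, 0.352, 0.0548], 0.39)]
bench side [([0.5776, 0.3503, -0.0041], 0.75), ([0.4673, -0.3354, -0.0001], 0.48)]
bush_a_mid top [([0.4445, -0.1916, 0.016], 0.52)]
bush_a_mid side [([0.4441, -0.189, 0.0226], 0.75)]
bush_b_mid top [([0.4456, -0.4696, 0.0147], 0.67)]
bush_b_mid side [([0.4433, -0.4703, 0.0148], 0.67), ([0.5608, 0.3475, 0.056], 0.46)]
bottle_mid top [([0.4283, 0.0647, 0.0868], 0.91)]
bottle_mid side [([0.4295, 0.0662, 0.0875], 0.97), ([0.4693, -0.3327, -0.0024], 0.69)]
ring_mid top [([0.4154, 0.1318, 0.0056], 0.47)]
ring_mid side [([0.4136, 0.1356, 0.002], 0.56)]
1.3
```

View pics/s0.png

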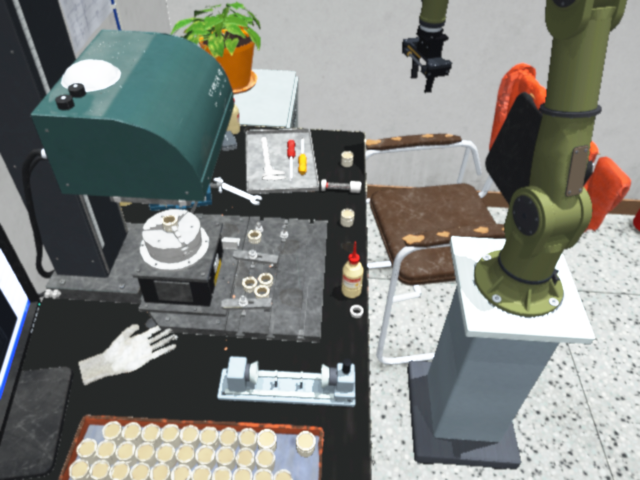

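View pics/t0.png

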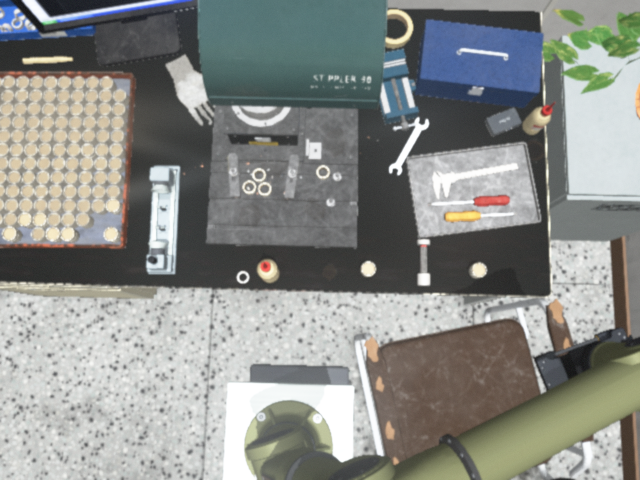

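```bash
python3 - <<'E'
from h import *
s=cv2.imread('pics/s0.png');t=cv2.imread('pics/t0.png')
a=cv2.resize(s[130:230,300:400],(400,400),interpolation=cv2.INTER_CUBIC)
b=cv2.resize(t[225:300,400:500],(400,300),interpolation=cv2.INTER_CUBIC)
b=cv2.copyMakeBorder(b,0,100,0,0,cv2.BORDER_CONSTANT)
cv2.imwrite('pics/z0.png',np.hstack([a,b]))
a=cv2.resize(s[340:420,210:370],(800,400),interpolation=cv2.INTER_CUBIC)
cv2.imwrite('pics/z1.png',a)
for c in('top','side'):
  print(c,px(c,[[.407,-.333,.016],[.4733,-.334,.016],[.525,-.333,.016],[.634,.349,.058],[.559,.349,.0565],[.485,.347,.058],[.443,.347,.1]]).round(1).tolist())
  p=camera_params(c);R=cv2.Rodrigues(np.array(p['rvec'],float))[0];print('campos',-R.T@np.array(p['tvec']).ravel(),p['fx'])
E
```

```text
top [[423.2, 284.6], [423.5, 259.0], [423.1, 239.3], [160.3, 187.8], [158.4, 216.5], [156.9, 245.0], [151.1, 259.2]]
campos [ 0.25828336 -0.07221869  1.5632059 ] 602.7975250955272
side [[359.4, 186.3], [337.7, 184.9], [320.8, 184.2], [253.4, 371.4], [289.3, 374.2], [324.8, 375.4], [346.4, 365.7]]
campos [0.49929255 0.93319363 1.03832473] 530.2162352801507
```

View pics/z0.png

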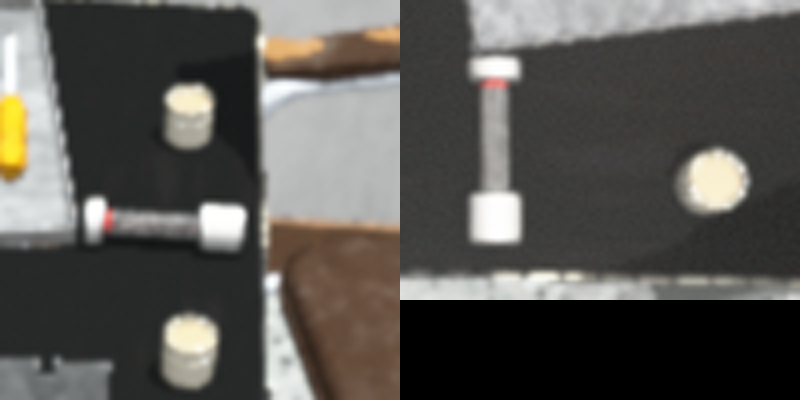

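View pics/z1.png

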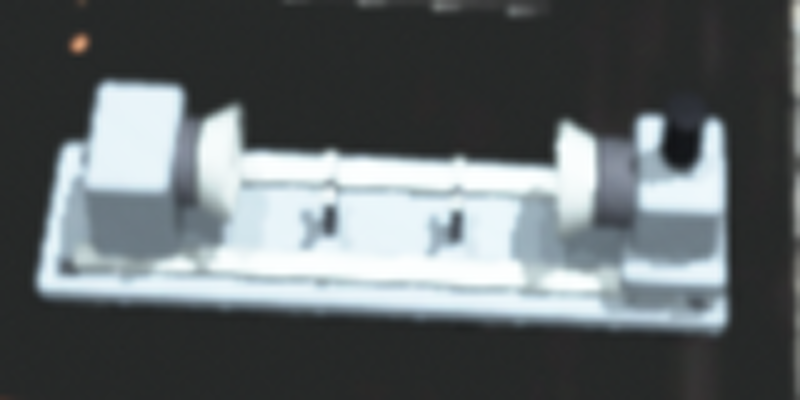

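```bash
cat >> h.py <<'E'
from scipy.spatial.transform import Rotation as Ro
def st():
    o=readout.get_obs();R=Ro.from_euler('xyz',o['tool_rot'],degrees=True).as_matrix()
    j=R[:,1];print('t',round(o['time_s'],2),'tcp',o['tool_pos'].round(4),'fing',R[:,0].round(3),'jaw',j.round(3),'jawang',round(np.degrees(np.arctan2(j[1],j[0])),2),'q1,q7',o['qpos'][[0,6]].round(1),'F',o['force'].round(1),'w',round(o['grip_width'],4))
    return o,R
E
python3 - <<'E'
from h import *
st()
t=cv2.imread('pics/t0.png')
cv2.imwrite('pics/z2.png',cv2.resize(t[155:285,130:200],(420,780))[:600] if 0 else cv2.resize(t[155:285,130:200],(323,600),interpolation=cv2.INTER_CUBIC))
# gauge ends in top & bench edges
g=cv2.cvtColor(t,cv2.COLOR_BGR2GRAY)
L=[];Rr=[]
for r in range(185,265,4):
    row=g[r,135:195].astype(float);d=np.diff(cv2.GaussianBlur(row[None],(0,0),1)[0]);
    L.append((r,135+d.argmax()+.5));Rr.append((r,135+d.argmin()+.5))
print(L);print(Rr)
E
```

```text
t 1.3 tcp [ 0.2349 -0.6061  0.2226] fing [-0. -0. -1.] jaw [ 0.361 -0.932  0.   ] jawang -68.81 q1,q7 [69.6 -3.3] F [ 0.3 -0.6  0.5] w 0.0869
[(185, np.float64(151.5)), (189, np.float64(151.5)), (193, np.float64(152.5)), (197, np.float64(151.5)), (201, np.float64(151.5)), (205, np.float64(151.5)), (209, np.float64(150.5)), (213, np.float64(150.5)), (217, np.float64(150.5)), (221, np.float64(150.5)), (225, np.float64(150.5)), (229, np.float64(149.5)), (233, np.float64(149.5)), (237, np.float64(149.5)), (241, np.float64(148.5)), (245, np.float64(148.5)), (249, np.float64(167.5)), (253, np.float64(167.5)), (257, np.float64(145.5)), (261, np.float64(156.5))]
[(185, np.float64(178.5)), (189, np.float64(178.5)), (193, np.float64(178.5)), (197, np.float64(178.5)), (201, np.float64(177.5)), (205, np.float64(177.5)), (209, np.float64(177.5)), (213, np.float64(177.5)), (217, np.float64(177.5)), (221, np.float64(177.5)), (225, np.float64(176.5)), (229, np.float64(176.5)), (233, np.float64(176.5)), (237, np.float64(176.5)), (241, np.float64(176.5)), (245, np.float64(175.5)), (249, np.float64(175.5)), (253, np.float64(175.5)), (257, np.float64(175.5)), (261, np.float64(175.5))]
```

View pics/z2.png

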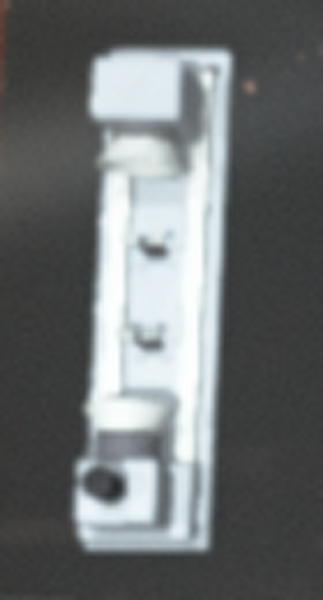

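```bash
python3 - <<'E'
from h import *
for z in (0,.01,.02):
  for n,pts in (('R',[(178.8,185),(175.3,261)]),('L',[(152,185),(148.7,245)])):
    a,b=[ray('top',p,z) for p in pts]; print(z,n,a.round(4),b.round(4),np.degrees(np.arctan2(a[1]-b[1],a[0]-b[0])).round(2))
# side: front edge of bed
s=cv2.cvtColor(cv2.imread('pics/s0.png'),cv2.COLOR_BGR2GRAY)
P=[]
for c in range(225,352,6):
    col=cv2.GaussianBlur(s[385:412,c].astype(float)[None],(0,0),1)[0];d=np.diff(col);i=d.argmin()
    y0,y1,y2=d[i-1],d[i],d[i+1];P.append((c+0.0,385+i+.5+.5*(y0-y2)/(y0-2*y1+y2)))
W=np.array([ray('side',p,0.0) for p in P]);f=np.polyfit(W[:,0],W[:,1],1);print(W[:,:2].round(4).tolist(),np.degrees(np.arctan(f[0])),np.polyval(f,.57))
# gauge yaw top
t=cv2.cvtColor(cv2.imread('pics/t0.png'),cv2.COLOR_BGR2GRAY)
for r in (242,244,258,262,266,276,280):
    row=t[r,410:440].astype(float); wgt=np.clip(row-80,0,None);c=410+(wgt*np.arange(30)).sum()/wgt.sum(); print(r,c.round(2),ray('top',(c,r),.016).round(4))
E
```

```text
0 R [0.6575 0.3164 0.    ] [0.4527 0.312  0.    ] 1.22
0 L [0.6556 0.3881 0.    ] [0.4932 0.3849 0.    ] 1.15
0.01 R [0.655  0.3139 0.01  ] [0.4515 0.3095 0.01  ] 1.22
0.01 L [0.6531 0.3852 0.01  ] [0.4917 0.382  0.01  ] 1.15
0.02 R [0.6524 0.3114 0.02  ] [0.4502 0.3071 0.02  ] 1.22
0.02 L [0.6505 0.3822 0.02  ] [0.4902 0.379  0.02  ] 1.15
[[0.6926, 0.3837], [0.6799, 0.3833], [0.6672, 0.383], [0.6544, 0.3826], [0.6417, 0.3825], [0.6289, 0.3825], [0.6163, 0.3819], [0.6035, 0.3818], [0.5908, 0.3817], [0.5782, 0.3811], [0.5654, 0.381], [0.5528, 0.3806], [0.5401, 0.3804], [0.5274, 0.3803], [0.5147, 0.3799], [0.502, 0.3799], [0.4894, 0.3793], [0.4767, 0.3794], [0.464, 0.3805], [0.4514, 0.3796], [0.4387, 0.3798], [0.4261, 0.3787]] 0.9626816641261918 0.3812602420474636
242 423.5 [ 0.5179 -0.3341  0.016 ]
244 423.77 [ 0.5126 -0.3348  0.016 ]
258 423.39 [ 0.4759 -0.3337  0.016 ]
262 423.32 [ 0.4655 -0.3335  0.016 ]
266 423.54 [ 0.4551 -0.3341  0.016 ]
276 423.62 [ 0.4292 -0.3342  0.016 ]
280 423.61 [ 0.4189 -0.3342  0.016 ]
```

```bash
python3 -m pendant '{"xyz":[[0.04,0.045,0],[0.046,0.054,0],[0.046,0.054,0],[0.046,0.054,0],[0.046,0.054,0]],"turn":[-0.075,-0.075,-0.075,-0.075,-0.075]}' 1; python3 -c "
from h import *
st()"
```

```text
time_s: 1.92
tool_pos: [0.4367, -0.368, 0.2226]
tool_rot: [66.3, 89.8, -115.5]
force: [0.8, -0.0, -0.3]
grip_width: 0.0869
t 1.93 tcp [ 0.4367 -0.368   0.2226] fing [-0.001 -0.003 -1.   ] jaw [-0.031 -1.     0.003] jawang -91.77 q1,q7 [ 48.7 -56.2] F [ 0.8 -0.  -0.3] w 0.0869
```

```bash
python3 -m pendant '{"xyz":[[0.025,0.03,-0.02],[0.004,0.004,-0.05],[0,0,-0.03],[0,0,0]],"turn":[0.02,0,0,0]}'; python3 -c "
from h import *
st();snap('side','s1');snap('top','t1')
for c in('top','side'):
  for n in('gauge_handle','gauge_go','gauge_nogo'):print(c,n,[(w(c,d['at']).round(4),round(d['score'],2)) for d in pinpoint(c,n)[:2]])
"
```

```text
time_s: 2.42
tool_pos: [0.4725, -0.3256, 0.1224]
tool_rot: [139.8, 89.7, -40.0]
force: [-1.0, 0.2, 0.4]
grip_width: 0.0871
t 2.42 tcp [ 0.4725 -0.3256  0.1224] fing [ 0.004 -0.004 -1.   ] jaw [ 0.002 -1.     0.004] jawang -89.86 q1,q7 [ 45.1 -61.1] F [-1.   0.2  0.4] w 0.0871
top gauge_handle []
top gauge_go [(array([0.4849, 0.3472, 0.056 ]), 0.22)]
top gauge_nogo [(array([0.4852, 0.3441, 0.0576]), 0.33)]
side gauge_handle [(array([ 0.4728, -0.3327,  0.0187]), 0.58)]
side gauge_go [(array([ 0.4072, -0.3311,  0.0133]), 0.74)]
side gauge_nogo [(array([ 0.5211, -0.3305,  0.02  ]), 0.67), (array([0.5597, 0.3494, 0.0554]), 0.29)]
```

View pics/s1.png

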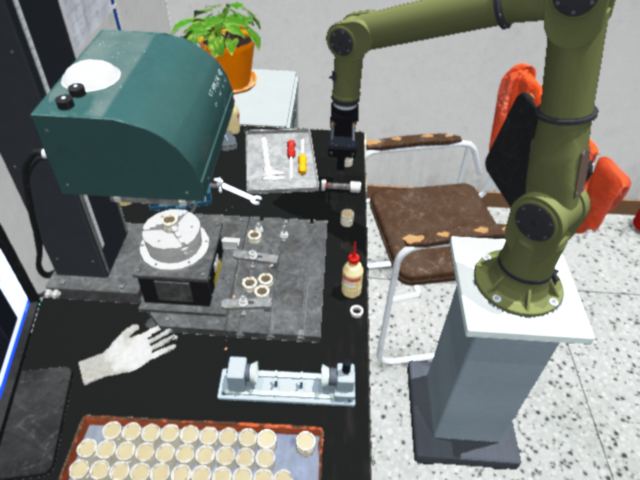

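```bash
python3 -m pendant '{"xyz":[[-0.006,-0.007,-0.03],[0,0,-0.03],[0,0,-0.005],[0,0,0]],"turn":[0,0,0,0]}'; python3 -c "
from h import *
st()"
```

```text
time_s: 3.32
tool_pos: [0.4698, -0.3367, 0.063]
tool_rot: [141.3, 88.9, -38.7]
force: [1.7, 0.1, 0.5]
grip_width: 0.0867
t 3.33 tcp [ 0.4698 -0.3367  0.063 ] fing [ 0.015 -0.012 -1.   ] jaw [-0.    -1.     0.012] jawang -90.0 q1,q7 [ 45.4 -61. ] F [1.7 0.1 0.5] w 0.0867
```

```bash
python3 -m pendant '{"xyz":[[-0.002,0.002,-0.02],[-0.002,0.001,-0.015],[0,0,-0.005],[0,0,0]],"turn":[0,0,0,0]}'; python3 -c "
from h import *
st()"
```

```text
time_s: 3.82
tool_pos: [0.4688, -0.3357, 0.0265]
tool_rot: [141.9, 88.5, -38.1]
force: [0.4, -0.8, 0.6]
grip_width: 0.0869
t 3.83 tcp [ 0.4688 -0.3357  0.0265] fing [ 0.021 -0.016 -1.   ] jaw [-0.    -1.     0.016] jawang -90.0 q1,q7 [ 45.1 -61.7] F [ 0.4 -0.8  0.6] w 0.0869
```

```bash
python3 -m pendant '{"xyz":[[-0.002,0.001,-0.012],[-0.001,0.001,-0.006],[0,0,0],[0,0,0]],"turn":[0,0,0,0]}'; python3 -c "
from h import *
st()"
```

```text
time_s: 4.32
tool_pos: [0.4663, -0.334, 0.0082]
tool_rot: [142.0, 88.4, -38.0]
force: [-0.1, 0.1, 0.2]
grip_width: 0.0868
t 4.33 tcp [ 0.4663 -0.334   0.0082] fing [ 0.022 -0.017 -1.   ] jaw [-0.    -1.     0.017] jawang -90.01 q1,q7 [ 45.  -62.1] F [-0.1  0.1  0.2] w 0.0868
```

```bash
python3 -m pendant '{"xyz":[[0,0,-0.005],[0,0,-0.001],[0,0,0]],"turn":[0,0,0]}'; python3 -c "
from h import *
st()"
```

```text
time_s: 4.7
tool_pos: [0.4666, -0.3342, 0.0022]
tool_rot: [142.1, 88.4, -37.9]
force: [-0.4, 0.1, -0.6]
grip_width: 0.0875
t 4.7 tcp [ 0.4666 -0.3342  0.0022] fing [ 0.023 -0.018 -1.   ] jaw [-0.    -1.     0.018] jawang -90.01 q1,q7 [ 44.9 -62.2] F [-0.4  0.1 -0.6] w 0.0875
```

```bash
python3 -m pendant '{"xyz":[[0,0,0],[0,0,0],[0,0,0],[0,0,0],[0,0,0],[0,0,0]],"turn":[0,0,0,0,0,0]}' 0.1 40; python3 -c "
from h import *
st()"
```

```text
time_s: 5.45
tool_pos: [0.4668, -0.3343, 0.0025]
tool_rot: [142.1, 88.3, -37.9]
force: [0.2, 0.1, -0.3]
grip_width: 0.035
t 5.45 tcp [ 0.4668 -0.3343  0.0025] fing [ 0.023 -0.018 -1.   ] jaw [-0.    -1.     0.018] jawang -90.01 q1,q7 [ 44.9 -62.2] F [ 0.2  0.1 -0.3] w 0.035
```

```bash
python3 -m pendant '{"xyz":[[0,0,0],[0,0,0],[0,0,0],[0,0,0],[0,0,0]],"turn":[0,0,0,0,0]}' 0.1 40; python3 -c "
from h import *
st()"
```

```text
time_s: 6.08
tool_pos: [0.4668, -0.3343, 0.0025]
tool_rot: [142.1, 88.3, -37.9]
force: [-1.0, -0.1, -0.3]
grip_width: 0.0148
t 6.08 tcp [ 0.4668 -0.3343  0.0025] fing [ 0.023 -0.018 -1.   ] jaw [-0.    -1.     0.018] jawang -90.01 q1,q7 [ 44.9 -62.2] F [-1.  -0.1 -0.3] w 0.0148
```

```bash
python3 -m pendant '{"xyz":[[0,0,0],[0,0,0],[0,0,0.01],[0,0,0.03],[0,0,0.02],[0,0,0]],"turn":[0,0,0,0,0,0]}'; python3 -c "
from h import *
st();snap('side','s2')
for n in('gauge_handle','gauge_go','gauge_nogo'):print(n,[(w('side',d['at']).round(4),round(d['score'],2)) for d in pinpoint('side',n)[:2]])
s=cv2.imread('pics/s2.png');cv2.imwrite('pics/z3.png',cv2.resize(s[90:230,280:420],(560,560),interpolation=cv2.INTER_CUBIC))"
```

```text
time_s: 6.82
tool_pos: [0.4652, -0.3331, 0.0636]
tool_rot: [142.4, 88.5, -37.6]
force: [0.2, 0.3, -3.1]
grip_width: 0.0147
t 6.83 tcp [ 0.4652 -0.3331  0.0636] fing [ 0.02  -0.016 -1.   ] jaw [-0.    -1.     0.016] jawang -90.01 q1,q7 [ 45.6 -61. ] F [ 0.2  0.3 -3.1] w 0.0147
gauge_handle [(array([ 0.4688, -0.3337,  0.0765]), 0.55)]
gauge_go [(array([ 0.4058, -0.3276,  0.0782]), 0.51)]
gauge_nogo [(array([ 0.5216, -0.3288,  0.0774]), 0.69), (array([0.4855, 0.3476, 0.057 ]), 0.25)]
```

View pics/z3.png

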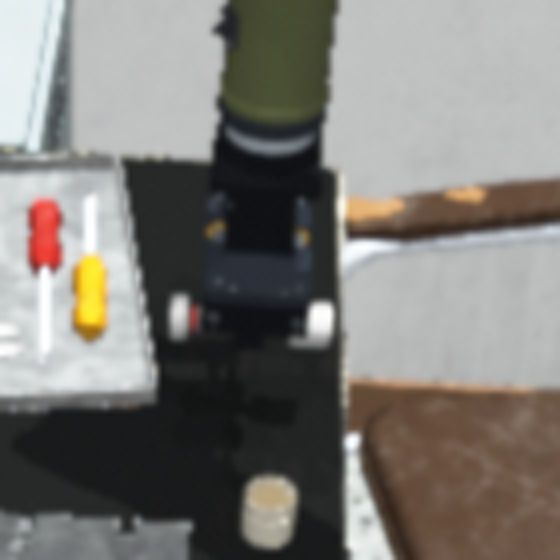

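```bash
python3 - <<'E'
from h import *
for z in (.2,.25,.3,.35,.4,.45,.5): 
    p=ray('top',(200,105),z); print(z,p.round(3),px('side',p).round(0)); p=ray('top',(387,105),z); print('   ',p.round(3),px('side',p).round(0))
E
python3 -m pendant '{"xyz":[[0.01,0,0.05],[0.01,0.01,0.06],[0.015,0.02,0.06],[0.015,0.03,0.03],[0,0.02,0]],"turn":[0.15,0.15,0.15,0.15,0.15]}'; python3 -c "
from h import *
st()"
```

```text
0.2 [0.804 0.229 0.2  ] [[176. 278.]]
    [ 0.815 -0.217  0.2  ] [[213. 152.]]
0.25 [0.784 0.218 0.25 ] [[184. 258.]]
    [ 0.795 -0.211  0.25 ] [[218. 138.]]
0.3 [0.764 0.207 0.3  ] [[191. 237.]]
    [ 0.775 -0.206  0.3  ] [[224. 123.]]
0.35 [0.744 0.196 0.35 ] [[199. 215.]]
    [ 0.754 -0.201  0.35 ] [[230. 107.]]
0.4 [0.724 0.185 0.4  ] [[208. 192.]]
    [ 0.734 -0.196  0.4  ] [[236.  90.]]
0.45 [0.704 0.174 0.45 ] [[217. 168.]]
    [ 0.713 -0.19   0.45 ] [[243.  72.]]
0.5 [0.684 0.163 0.5  ] [[227. 142.]]
    [ 0.693 -0.185  0.5  ] [[250.  53.]]
time_s: 7.65
tool_pos: [0.5095, -0.2495, 0.2582]
tool_rot: [140.5, 89.6, 4.6]
force: [1.0, -0.5, -3.5]
grip_width: 0.0148
t 7.65 tcp [ 0.5095 -0.2495  0.2582] fing [ 0.007  0.001 -1.   ] jaw [ 0.696 -0.718  0.005] jawang -45.9 q1,q7 [ 44.3 -25. ] F [ 1.  -0.5 -3.5] w 0.0148
```

```bash
python3 -m pendant '{"xyz":[[0.003,0.04,0],[0.003,0.05,0],[0.003,0.05,0],[0.003,0.05,0],[0.003,0.05,0],[0.003,0.05,0],[0.003,0.05,0],[0.003,0.04,0]],"turn":[0.18,0.18,0.18,0.18,0.18,0.18,0.18,0.18]}'; python3 -c "
from h import *
st()"
```

```text
time_s: 8.65
tool_pos: [0.5291, 0.1395, 0.2502]
tool_rot: [-145.9, 89.5, 163.2]
force: [0.6, -0.6, -1.8]
grip_width: 0.0145
t 8.65 tcp [0.5291 0.1395 0.2502] fing [-0.009  0.003 -1.   ] jaw [ 0.776  0.63  -0.005] jawang 39.06 q1,q7 [23.8 16.6] F [ 0.6 -0.6 -1.8] w 0.0145
```

```bash
python3 -m pendant '{"xyz":[[0.006,0.04,0],[0.006,0.04,0],[0.006,0.04,0],[0.004,0.035,0],[0.002,0.015,0],[0,0,0],[0,0,0]],"turn":[0.16,0.16,0.16,0.16,0.12,0.04,0]}'; python3 -c "
from h import *
st()"
```

```text
time_s: 9.52
tool_pos: [0.5494, 0.3179, 0.2409]
tool_rot: [-156.8, 88.7, -159.9]
force: [0.1, -0.1, -3.5]
grip_width: 0.0149
t 9.53 tcp [0.5494 0.3179 0.2409] fing [-0.021 -0.008 -1.   ] jaw [ 0.055  0.998 -0.009] jawang 86.86 q1,q7 [ 7.5 40.4] F [ 0.1 -0.1 -3.5] w 0.0149
```

```bash
python3 -m pendant '{"xyz":[[0.01,0.025,-0.02],[0.003,0.006,-0.04],[0,0,-0.04],[0,0,-0.02],[0,0,0],[0,0,0]],"turn":[0.04,0.03,0.01,0,0,0]}'; python3 -c "
from h import *
st()"
```

```text
time_s: 10.28
tool_pos: [0.5646, 0.3466, 0.1169]
tool_rot: [-152.7, 88.7, -151.7]
force: [0.1, 0.2, -1.7]
grip_width: 0.0147
t 10.28 tcp [0.5646 0.3466 0.1169] fing [-0.02  -0.011 -1.   ] jaw [-0.018  1.    -0.01 ] jawang 91.02 q1,q7 [ 2.9 39.3] F [ 0.1  0.2 -1.7] w 0.0147
```

```bash
python3 -c "
from h import *
st()
for c in('side','top'):
  snap(c,c[0]+'3')
  for n in('gauge_handle','gauge_go','gauge_nogo','head_seat','tail_seat','rests_mid','tail_knob'):print(c,n,[(w(c,d['at']).round(4),round(d['score'],2)) for d in pinpoint(c,n)[:3]])
s=cv2.imread('pics/s3.png');cv2.imwrite('pics/z4.png',cv2.resize(s[270:420,210:370],(800,600),interpolation=cv2.INTER_CUBIC)[:,:800])
s=cv2.imread('pics/t3.png');cv2.imwrite('pics/z5.png',cv2.resize(s[155:285,110:240],(600,600),interpolation=cv2.INTER_CUBIC))
"
```

```text
t 10.28 tcp [0.5646 0.3466 0.1169] fing [-0.02  -0.011 -1.   ] jaw [-0.018  1.    -0.01 ] jawang 91.02 q1,q7 [ 2.9 39.3] F [ 0.1  0.2 -1.7] w 0.0147
side gauge_handle []
side gauge_go [(array([0.623 , 0.3491, 0.129 ]), 0.79), (array([ 0.4447, -0.1869,  0.0224]), 0.62), (array([0.4308, 0.0631, 0.087 ]), 0.21)]
side gauge_nogo [(array([0.505 , 0.3474, 0.1313]), 0.56)]
side head_seat [(array([0.6322, 0.3476, 0.057 ]), 0.85)]
side tail_seat [(array([0.4878, 0.3474, 0.059 ]), 0.96)]
side rests_mid [(array([0.5559, 0.3472, 0.0552]), 0.58)]
side tail_knob [(array([0.445 , 0.3452, 0.1023]), 0.93)]
top gauge_handle []
top gauge_go []
top gauge_nogo []
top head_seat [(array([ 0.4457, -0.4685,  0.0164]), 0.71), (array([0.6357, 0.3493, 0.0556]), 0.56)]
top tail_seat [(array([0.4868, 0.3441, 0.0581]), 0.67), (array([0.4411, 0.3447, 0.1025]), 0.64)]
top rests_mid []
top tail_knob [(array([0.4437, 0.3405, 0.1007]), 0.89)]
```

View pics/z4.png

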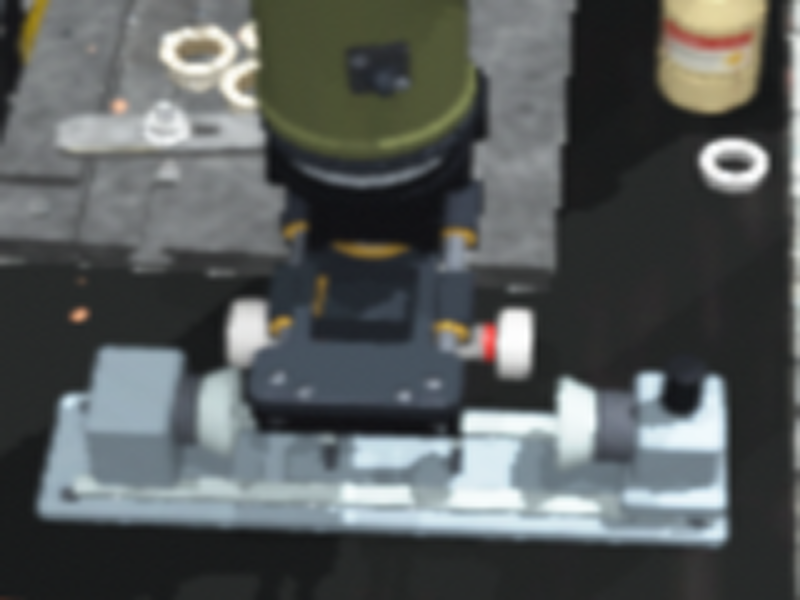

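View pics/z5.png

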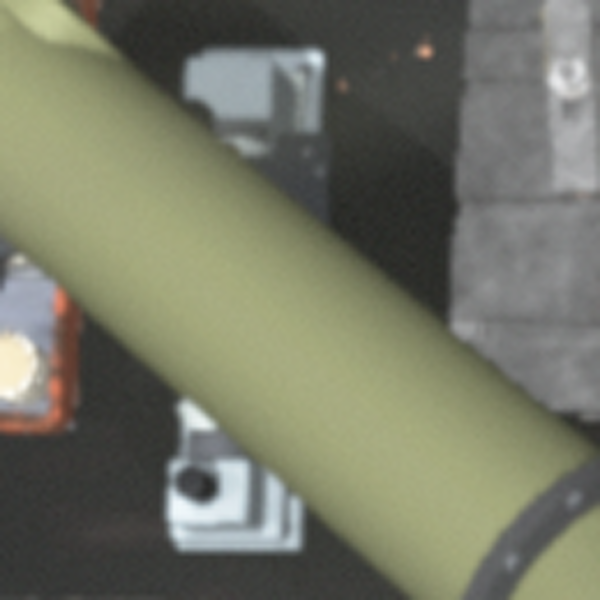

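```bash
python3 -m pendant '{"xyz":[[-0.001,0.001,-0.025],[0,0,-0.02],[0,0,-0.005],[0,0,0],[0,0,0]],"turn":[0,0,0,0,0]}'; python3 -c "
from h import *
st()"
```

```text
time_s: 11.7
tool_pos: [0.5636, 0.3478, 0.0651]
tool_rot: [-153.1, 88.7, -152.0]
force: [-0.6, 0.2, -2.5]
grip_width: 0.0146
t 11.7 tcp [0.5636 0.3478 0.0651] fing [-0.02 -0.01 -1.  ] jaw [-0.018  1.    -0.01 ] jawang 91.05 q1,q7 [ 2.  37.8] F [-0.6  0.2 -2.5] w 0.0146
```

```bash
python3 -m pendant '{"xyz":[[0,0,-0.012],[0,0,-0.003],[0,0,0],[0,0,0]],"turn":[0,0,0,0]}'; python3 -c "
from h import *
st()
c='side';snap(c,'s4')
for n in('gauge_handle','gauge_go','gauge_nogo','head_seat','tail_seat','rests_mid'):print(c,n,[(w(c,d['at']).round(4),round(d['score'],2)) for d in pinpoint(c,n)[:3]])
s=cv2.imread('pics/s4.png');cv2.imwrite('pics/z6.png',cv2.resize(s[290:420,210:370],(800,650),interpolation=cv2.INTER_CUBIC)[:600])
"
```

```text
time_s: 12.2
tool_pos: [0.5642, 0.3482, 0.0501]
tool_rot: [-153.2, 88.8, -152.1]
force: [0.4, -0.6, -3.1]
grip_width: 0.015
t 12.2 tcp [0.5642 0.3482 0.0501] fing [-0.018 -0.01  -1.   ] jaw [-0.018  1.    -0.009] jawang 91.04 q1,q7 [ 1.7 37.4] F [ 0.4 -0.6 -3.1] w 0.015
side gauge_handle [(array([0.5569, 0.3478, 0.0654]), 0.83)]
side gauge_go [(array([0.6232, 0.3528, 0.0635]), 0.72), (array([ 0.5746,  0.3494, -0.0033]), 0.56)]
side gauge_nogo [(array([0.5098, 0.3509, 0.0649]), 0.73)]
side head_seat [(array([0.6323, 0.3503, 0.0574]), 0.86)]
side tail_seat [(array([0.4871, 0.3502, 0.0577]), 0.6)]
side rests_mid [(array([0.6258, 0.3519, 0.0626]), 0.35)]
```

View pics/z6.png

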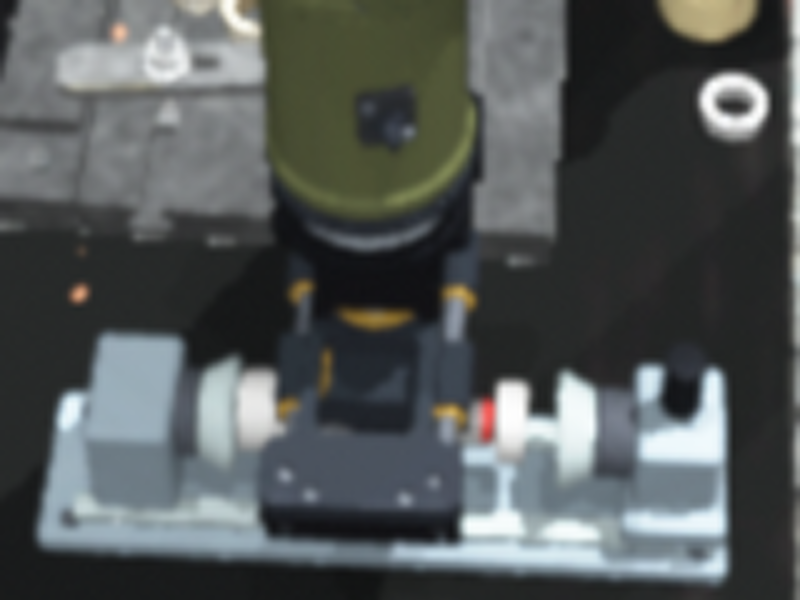

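```bash
python3 -m pendant '{"xyz":[[-0.002,0,-0.003],[0,0,-0.002],[0,0,0]],"turn":[0,0,0]}'; python3 -c "
from h import *
st()"
```

```text
time_s: 12.92
tool_pos: [0.5621, 0.3481, 0.0448]
tool_rot: [-152.7, 88.8, -151.7]
force: [-0.7, -0.5, -2.7]
grip_width: 0.0152
t 12.93 tcp [0.5621 0.3481 0.0448] fing [-0.018 -0.01  -1.   ] jaw [-0.018  1.    -0.009] jawang 91.04 q1,q7 [ 1.6 37.1] F [-0.7 -0.5 -2.7] w 0.0152
```

```bash
python3 -m pendant '{"xyz":[[0,0,-0.001],[0,0,-0.001],[0,0,0]],"turn":[0,0,0]}'; python3 -c "
from h import *
st()"
```

```text
time_s: 13.3
tool_pos: [0.5622, 0.348, 0.0437]
tool_rot: [-150.9, 88.8, -149.9]
force: [-0.1, -0.4, -1.9]
grip_width: 0.0145
t 13.3 tcp [0.5622 0.348  0.0437] fing [-0.018 -0.01  -1.   ] jaw [-0.018  1.    -0.01 ] jawang 91.02 q1,q7 [ 1.6 37. ] F [-0.1 -0.4 -1.9] w 0.0145
```

```bash
python3 -m pendant '{"xyz":[[0,0,-0.001],[0,0,-0.001],[0,0,0]],"turn":[0,0,0]}'; python3 -c "
from h import *
st()"
```

```text
time_s: 13.68
tool_pos: [0.5623, 0.3479, 0.0436]
tool_rot: [-147.9, 88.8, -146.9]
force: [-0.9, -1.9, -0.2]
grip_width: 0.0149
t 13.68 tcp [0.5623 0.3479 0.0436] fing [-0.017 -0.011 -1.   ] jaw [-0.018  1.    -0.011] jawang 91.02 q1,q7 [ 1.5 37. ] F [-0.9 -1.9 -0.2] w 0.0149
```

```bash
python3 -m pendant '{"xyz":[[0,-0.001,-0.001],[0,0,-0.0005],[0,0,0]],"turn":[0,0,0]}'; python3 -c "
from h import *
st()"
```

```text
time_s: 14.05
tool_pos: [0.5626, 0.3471, 0.0426]
tool_rot: [-147.3, 88.9, -146.3]
force: [-2.6, -1.3, 2.2]
grip_width: 0.015
t 14.05 tcp [0.5626 0.3471 0.0426] fing [-0.016 -0.011 -1.   ] jaw [-0.018  1.    -0.011] jawang 91.02 q1,q7 [ 1.6 37. ] F [-2.6 -1.3  2.2] w 0.015
```

```bash
python3 -m pendant '{"xyz":[[0,0,0],[0,0,0],[0,0,0],[0,0,0],[0,0,0],[0,0,0]],"turn":[0,0,0,0,0,0]}' 0.6; python3 -c "
from h import *
st()"
```

```text
time_s: 14.8
tool_pos: [0.5633, 0.3481, 0.0419]
tool_rot: [-151.7, 89.0, -150.6]
force: [-0.1, 0.6, -0.5]
grip_width: 0.0516
t 14.8 tcp [0.5633 0.3481 0.0419] fing [-0.015 -0.008 -1.   ] jaw [-0.018  1.    -0.008] jawang 91.03 q1,q7 [ 1.6 37. ] F [-0.1  0.6 -0.5] w 0.0516
```

```bash
python3 -m pendant '{"xyz":[[0,0,0.02],[0,0,0.05],[0,0,0.05],[-0.02,0,0.03],[-0.05,0,0],[-0.04,0,0],[0,0,0]],"turn":[0,0,0,0,0,0,0]}'; python3 -c "
from h import *
st()
for c in('side','top'):
  snap(c,c[0]+'5')
  for n in('gauge_handle','gauge_go','gauge_nogo','tail_seat','tail_knob'):print(c,n,[(w(c,d['at']).round(4),round(d['score'],2)) for d in pinpoint(c,n)[:3]])
s=cv2.imread('pics/s5.png');cv2.imwrite('pics/z7.png',cv2.resize(s[300:420,210:370],(800,600),interpolation=cv2.INTER_CUBIC)[:600])
"
```

```text
time_s: 15.68
tool_pos: [0.4502, 0.3507, 0.2059]
tool_rot: [-152.8, 89.6, -151.6]
force: [1.5, -1.0, -0.1]
grip_width: 0.0522
t 15.68 tcp [0.4502 0.3507 0.2059] fing [-0.007 -0.004 -1.   ] jaw [-0.02   1.    -0.004] jawang 91.12 q1,q7 [ 9.4 38.3] F [ 1.5 -1.  -0.1] w 0.0522
side gauge_handle [(array([0.5567, 0.3446, 0.0575]), 0.83)]
side gauge_go [(array([0.6226, 0.3502, 0.0577]), 0.62)]
side gauge_nogo [(array([0.5056, 0.3449, 0.0611]), 0.64)]
side tail_seat [(array([0.4853, 0.3475, 0.0579]), 0.84)]
side tail_knob [(array([0.4441, 0.3468, 0.101 ]), 0.95), (array([0.6264, 0.3487, 0.0575]), 0.61)]
top gauge_handle [(array([0.5516, 0.3475, 0.0576]), 0.69)]
top gauge_go [(array([0.6224, 0.3462, 0.054 ]), 0.8)]
top gauge_nogo []
top tail_seat []
top tail_knob []
```

View pics/z7.png

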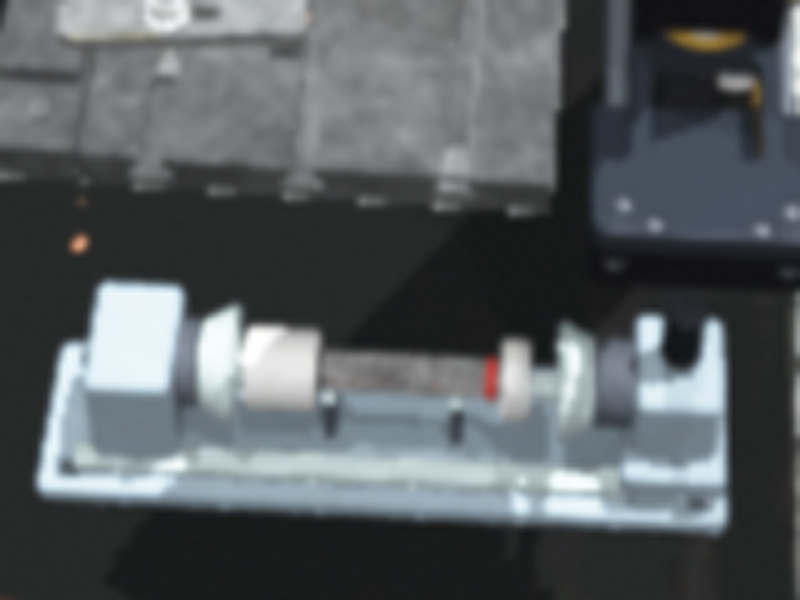

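```bash
python3 -m pendant '{"xyz":[[-0.005,-0.003,-0.03],[0,-0.001,-0.025],[0,0,-0.01],[0,0,0]],"turn":[0,0,0,0]}'; python3 -c "
from h import *
st()"
```

```text
time_s: 16.77
tool_pos: [0.4486, 0.3458, 0.1376]
tool_rot: [-173.0, 89.4, -172.1]
force: [-0.6, 0.2, 0.0]
grip_width: 0.0521
t 16.77 tcp [0.4486 0.3458 0.1376] fing [-0.01  -0.001 -1.   ] jaw [-0.015  1.    -0.001] jawang 90.85 q1,q7 [ 8.3 36.3] F [-0.6  0.2  0. ] w 0.0521
```

```bash
python3 -m pendant '{"xyz":[[-0.004,0,-0.02],[-0.001,0,-0.02],[0,0,-0.005],[0,0,0]],"turn":[0,0,0,0]}'; python3 -c "
from h import *
st();c='side';snap(c,'s6')
for n in('tail_seat','tail_knob'):print(c,n,[(w(c,d['at']).round(4),round(d['score'],2)) for d in pinpoint(c,n)[:3]])
s=cv2.imread('pics/s6.png');cv2.imwrite('pics/z8.png',cv2.resize(s[300:420,240:400],(800,600),interpolation=cv2.INTER_CUBIC)[:600])
"
```

```text
time_s: 17.27
tool_pos: [0.4437, 0.3464, 0.0906]
tool_rot: [-178.2, 89.5, -177.3]
force: [-0.1, 0.4, -0.5]
grip_width: 0.0523
t 17.27 tcp [0.4437 0.3464 0.0906] fing [-0.008 -0.    -1.   ] jaw [-0.015  1.    -0.   ] jawang 90.86 q1,q7 [ 6.7 34. ] F [-0.1  0.4 -0.5] w 0.0523
side tail_seat [(array([0.4866, 0.3465, 0.0579]), 0.75)]
side tail_knob [(array([0.6253, 0.3524, 0.0566]), 0.35)]
```

View pics/z8.png

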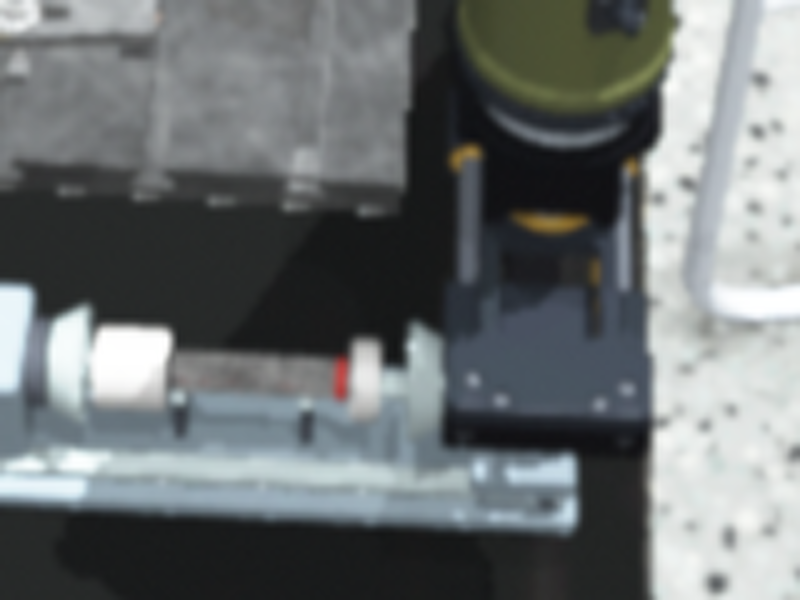

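Gripper is over the knob at x≈0.444; closing.

```bash
python3 -m pendant '{"xyz":[[0,0,0],[0,0,0],[0,0,0],[0,0,0],[0,0,0],[0,0,0],[0,0,0]],"turn":[0,0,0,0,0,0,0]}' 0.05 55; python3 -c "
from h import *
st()"
```

```text
time_s: 18.3
tool_pos: [0.4451, 0.3447, 0.0926]
tool_rot: [-148.9, 89.6, -148.1]
force: [-0.9, -1.2, 1.7]
grip_width: 0.0167
t 18.3 tcp [0.4451 0.3447 0.0926] fing [-0.006 -0.004 -1.   ] jaw [-0.013  1.    -0.004] jawang 90.77 q1,q7 [ 6.7 34.1] F [-0.9 -1.2  1.7] w 0.0167
```

```bash
python3 -m pendant '{"xyz":[[0.003,0,0],[0.004,0,0],[0.004,0,0],[0.003,0,0],[0,0,0]],"turn":[0,0,0,0,0]}'; python3 -c "
from h import *
st()"
```

```text
time_s: 18.92
tool_pos: [0.4569, 0.3449, 0.0926]
tool_rot: [-153.9, 89.3, -153.1]
force: [-2.5, -2.7, 2.7]
grip_width: 0.0167
t 18.93 tcp [0.4569 0.3449 0.0926] fing [-0.011 -0.006 -1.   ] jaw [-0.015  1.    -0.005] jawang 90.85 q1,q7 [ 6.2 34.5] F [-2.5 -2.7  2.7] w 0.0167
```

```bash
python3 -m pendant '{"xyz":[[0.003,0,0],[0.003,0,0],[0.003,0,0],[0.003,0,0],[0,0,0]],"turn":[0,0,0,0,0]}'; python3 -c "
from h import *
st();c='side';snap(c,'s7')
s=cv2.imread('pics/s7.png');cv2.imwrite('pics/z9.png',cv2.resize(s[300:420,210:370],(800,600),interpolation=cv2.INTER_CUBIC)[:600])
"
```

```text
time_s: 19.55
tool_pos: [0.4672, 0.3451, 0.0926]
tool_rot: [-156.1, 89.1, -155.2]
force: [-2.3, -2.2, 2.8]
grip_width: 0.0163
t 19.55 tcp [0.4672 0.3451 0.0926] fing [-0.015 -0.007 -1.   ] jaw [-0.016  1.    -0.007] jawang 90.91 q1,q7 [ 5.8 34.9] F [-2.3 -2.2  2.8] w 0.0163
```

View pics/z9.png

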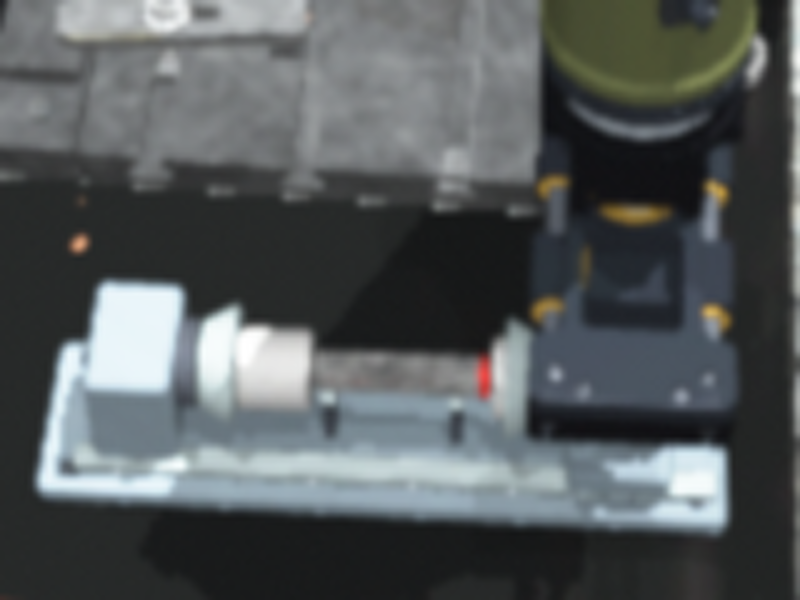

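```bash
python3 -m pendant '{"xyz":[[0.002,0,0],[0.002,0,0],[0.002,0,0],[0,0,0]],"turn":[0,0,0,0]}'; python3 -c "
from h import *
st()"
```

```text
time_s: 20.1
tool_pos: [0.4705, 0.3451, 0.0926]
tool_rot: [-157.1, 88.8, -156.1]
force: [-3.0, -2.7, 3.9]
grip_width: 0.0169
t 20.1 tcp [0.4705 0.3451 0.0926] fing [-0.019 -0.008 -1.   ] jaw [-0.017  1.    -0.008] jawang 90.98 q1,q7 [ 5.6 35.1] F [-3.  -2.7  3.9] w 0.0169
```

```bash
python3 -m pendant '{"xyz":[[0.003,0,0],[0.003,0,0]],"turn":[0,0]}'; python3 -c "
from h import *
st()"
```

```text
time_s: 20.35
tool_pos: [0.4743, 0.3452, 0.0926]
tool_rot: [-157.7, 88.6, -156.7]
force: [-6.3, -3.8, 6.1]
grip_width: 0.0166
t 20.35 tcp [0.4743 0.3452 0.0926] fing [-0.023 -0.01  -1.   ] jaw [-0.018  1.    -0.009] jawang 91.03 q1,q7 [ 5.4 35.3] F [-6.3 -3.8  6.1] w 0.0166
```

```bash
python3 -m pendant '{"xyz":[[0.003,0,0],[0.003,0,0]],"turn":[0,0]}'; python3 -c "
from h import *
st()"
```

```text
time_s: 20.6
tool_pos: [0.4771, 0.3453, 0.0925]
tool_rot: [-158.7, 88.2, -157.7]
force: [-10.1, -4.3, 9.1]
grip_width: 0.017
t 20.6 tcp [0.4771 0.3453 0.0925] fing [-0.029 -0.012 -1.   ] jaw [-0.019  1.    -0.011] jawang 91.1 q1,q7 [ 5.2 35.5] F [-10.1  -4.3   9.1] w 0.017
```

```bash
python3 -m pendant '{"xyz":[[0.003,0,0],[0.003,0,0]],"turn":[0,0]}'; python3 -c "
from h import *
st();c='side';snap(c,'s8')
s=cv2.imread('pics/s8.png');cv2.imwrite('pics/z10.png',cv2.resize(s[300:420,210:370],(800,600),interpolation=cv2.INTER_CUBIC)[:600])
for n in('gauge_handle','gauge_go','gauge_nogo','tail_seat','head_seat'):print(c,n,[(w(c,d['at']).round(4),round(d['score'],2)) for d in pinpoint(c,n)[:3]])
"
```

```text
time_s: 20.85
tool_pos: [0.4772, 0.3452, 0.0925]
tool_rot: [-159.3, 87.6, -158.1]
force: [-10.7, -5.3, 8.6]
grip_width: 0.0167
t 20.85 tcp [0.4772 0.3452 0.0925] fing [-0.039 -0.016 -0.999] jaw [-0.021  1.    -0.015] jawang 91.23 q1,q7 [ 5.  35.8] F [-10.7  -5.3   8.6] w 0.0167
side gauge_handle [(array([0.5665, 0.3469, 0.0585]), 0.92)]
side gauge_go [(array([0.6363, 0.3524, 0.0543]), 0.89)]
side gauge_nogo [(array([0.5145, 0.3493, 0.0649]), 0.62)]
side tail_seat [(array([0.5197, 0.3488, 0.0617]), 0.75), (array([0.5167, 0.3466, 0.0598]), 0.43)]
side head_seat [(array([0.635 , 0.347 , 0.0566]), 0.66)]
```

View pics/z10.png

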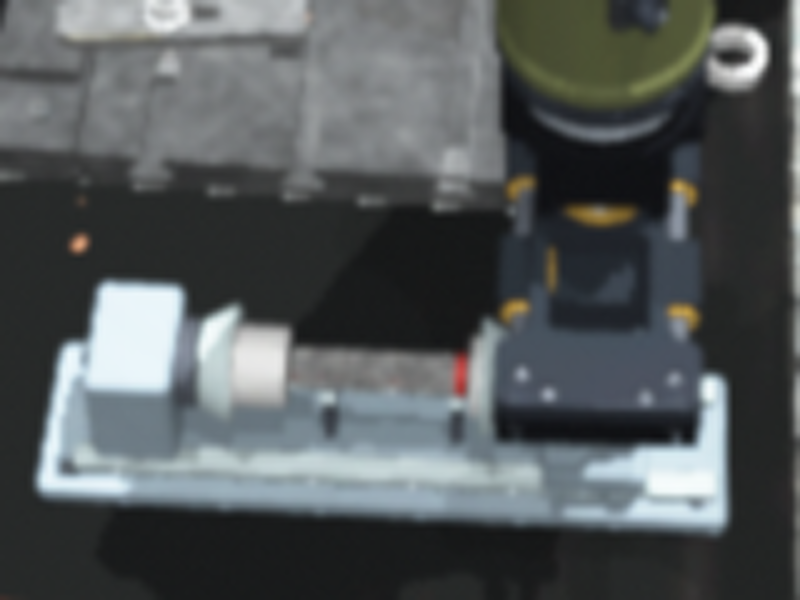

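```bash
python3 -m pendant '{"xyz":[[0.005,0,0],[0.005,0,0]],"turn":[0,0]}'; python3 -c "
from h import *
st()"
```

```text
time_s: 21.4
tool_pos: [0.4774, 0.3452, 0.0925]
tool_rot: [-159.7, 86.6, -158.3]
force: [-15.3, -5.4, 12.7]
grip_width: 0.0168
t 21.4 tcp [0.4774 0.3452 0.0925] fing [-0.055 -0.022 -0.998] jaw [-0.026  0.999 -0.021] jawang 91.46 q1,q7 [ 4.6 36.1] F [-15.3  -5.4  12.7] w 0.0168
```

```bash
python3 -m pendant '{"xyz":[[0.007,0,0]],"turn":[0]}'; python3 -c "
from h import *
st()"
```

```text
time_s: 21.52
tool_pos: [0.4777, 0.3452, 0.0923]
tool_rot: [-160.1, 85.9, -158.5]
force: [-20.6, -6.7, 13.4]
grip_width: 0.0166
t 21.52 tcp [0.4777 0.3452 0.0923] fing [-0.067 -0.026 -0.997] jaw [-0.029  0.999 -0.024] jawang 91.65 q1,q7 [ 4.3 36.4] F [-20.6  -6.7  13.4] w 0.0166
```

```bash
python3 -m pendant '{"xyz":[[0.002,0,0],[0.001,0,0],[0,0,0],[0,0,0],[0,0,0]],"turn":[0,0,0,0,0]}' 0.6; python3 -c "
from h import *
st()"
```

```text
time_s: 22.15
tool_pos: [0.4835, 0.3465, 0.0919]
tool_rot: [-162.1, 86.2, -160.5]
force: [0.5, 1.0, -0.3]
grip_width: 0.0507
t 22.15 tcp [0.4835 0.3465 0.0919] fing [-0.062 -0.022 -0.998] jaw [-0.028  0.999 -0.02 ] jawang 91.61 q1,q7 [ 4.3 36.5] F [ 0.5  1.  -0.3] w 0.0507
```

```bash
python3 -m pendant '{"xyz":[[0,0,0.02],[0,0,0.04],[0,0,0.05],[-0.02,-0.03,0.05],[0,-0.06,0.04],[0,-0.06,0],[0,-0.05,0],[0,-0.05,0],[0,0,0]],"turn":[0,0,0,0,0,0,0,0,0]}'; python3 -c "
from h import *
st()
for c in('side','top'):
  snap(c,c[0]+'9')
  for n in('gauge_handle','gauge_go','gauge_nogo','tail_seat','head_seat','tail_knob','ring_mid','bottle_mid','bush_a_mid','bush_b_mid'):print(c,n,[(w(c,d['at']).round(4),round(d['score'],2)) for d in pinpoint(c,n)[:2]])
s=cv2.imread('pics/s9.png');cv2.imwrite('pics/z11.png',cv2.resize(s[320:420,210:370],(800,500),interpolation=cv2.INTER_CUBIC)[:600])
s=cv2.imread('pics/t9.png');cv2.imwrite('pics/z12.png',cv2.resize(s[155:285,110:240],(600,600),interpolation=cv2.INTER_CUBIC))
"
```

```text
time_s: 23.28
tool_pos: [0.4617, 0.102, 0.3026]
tool_rot: [-157.2, 86.9, -155.2]
force: [-0.4, -0.4, 0.4]
grip_width: 0.0524
t 23.27 tcp [0.4617 0.102  0.3026] fing [-0.049 -0.023 -0.999] jaw [-0.035  0.999 -0.021] jawang 91.98 q1,q7 [40.4 77.7] F [-0.4 -0.4  0.4] w 0.0524
side gauge_handle []
side gauge_go [(array([0.6375, 0.352 , 0.0584]), 0.62)]
side gauge_nogo [(array([0.5168, 0.3479, 0.0614]), 0.87)]
side tail_seat [(array([0.5182, 0.3479, 0.0592]), 0.8)]
side head_seat [(array([0.6345, 0.3494, 0.0578]), 0.73)]
side tail_knob [(array([0.4747, 0.349 , 0.102 ]), 0.63)]
side ring_mid []
side bottle_mid [(array([0.431 , 0.0647, 0.0881]), 0.93)]
side bush_a_mid [(array([ 0.4434, -0.1843,  0.0215]), 0.43)]
side bush_b_mid []
top gauge_handle []
top gauge_go [(array([0.6341, 0.3525, 0.0572]), 0.9), (array([0.5737, 0.3476, 0.0026]), 0.36)]
top gauge_nogo [(array([0.5152, 0.3502, 0.0588]), 0.63)]
top tail_seat [(array([0.518 , 0.345 , 0.0545]), 0.81)]
top head_seat [(array([0.634, 0.351, 0.057]), 0.92), (array([0.5761, 0.3472, 0.0406]), 0.54)]
top tail_knob [(array([0.475 , 0.3449, 0.0998]), 0.77), (array([0.6319, 0.3496, 0.0515]), 0.57)]
top ring_mid []
top bottle_mid [(array([0.4257, 0.0637, 0.0876]), 0.58), (array([0.5168, 0.3485, 0.0586]), 0.34)]
top bush_a_mid [(array([ 0.4409, -0.1944,  0.0203]), 0.69)]
top bush_b_mid [(array([ 0.4447, -0.4657,  0.017 ]), 0.53)]
```

View pics/z11.png

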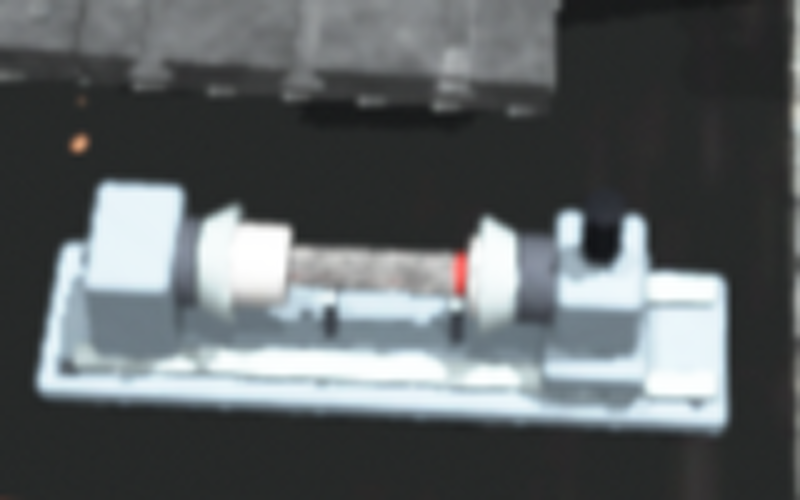

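View pics/z12.png

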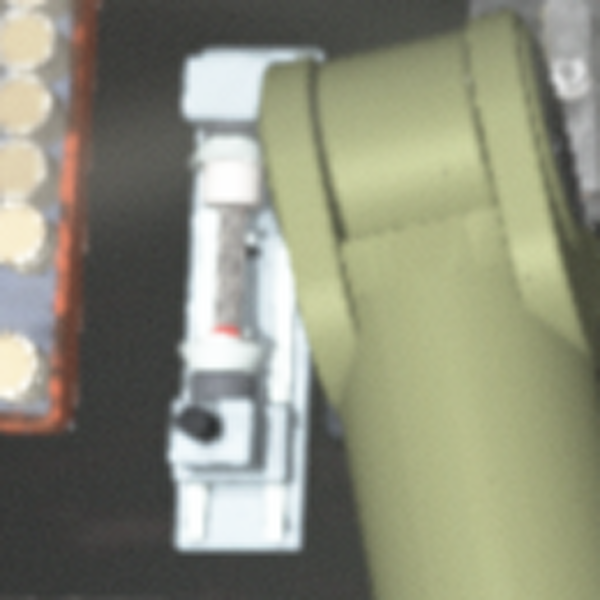

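View pics/s9.png

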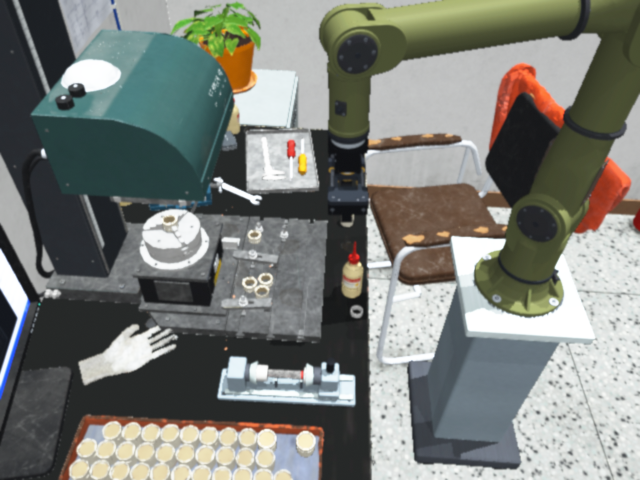

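```bash
python3 - <<'E'
from h import *
from scipy.optimize import least_squares
for n in ('s5','s8','s9'):
    g=cv2.cvtColor(cv2.imread(f'pics/{n}.png'),cv2.COLOR_BGR2GRAY).astype(float)
    out=[]
    for c in (274,278,282,286,290,294,298):
        d=np.diff(g[362:385,c-1:c+2].mean(1)); i=d[:12].argmax(); 
        p=.5*(d[i-1]-d[i+1])/(d[i-1]-2*d[i]+d[i+1]) if 0<i<21 else 0
        out.append(round(362+i+.5+p,2))
    print(n,out)
a=px('side',[[.556,.348,.0645]])[0];b=px('side',[[.556,.348,.066]])[0];print(a,b)
for x in (.575,.545): print(px('side',[[x,.348,.0645],[x,.348,.066]]).round(2).tolist())
E
```

```text
s5 [np.float64(365.73), np.float64(369.81), np.float64(369.86), np.float64(369.95), np.float64(370.23), np.float64(370.53), np.float64(370.74)]
s8 [np.float64(369.15), np.float64(369.27), np.float64(369.44), np.float64(369.78), np.float64(369.87), np.float64(370.16), np.float64(370.21)]
s9 [np.float64(369.03), np.float64(369.18), np.float64(369.34), np.float64(369.65), np.float64(369.73), np.float64(369.97), np.float64(370.1)]
[290.71804736 371.80944098] [290.71486681 371.42177811]
[[281.58, 371.19], [281.57, 370.8]]
[[296.01, 372.17], [296.01, 371.78]]
```

```bash
python3 - <<'E'
from h import *
st()
sign_off()
E
```

```text
t 24.38 tcp [0.4612 0.1064 0.3013] fing [-0.051 -0.02  -0.999] jaw [-0.043  0.999 -0.018] jawang 92.44 q1,q7 [40.1 77.6] F [ 0.7 -0.5 -0.5] w 0.0525
the job is handed in; nothing more can be done
```

The gauge is mounted between the two cups, long plug in the headstock and short plug in the tailstock. I handed the job in at about 24 s.

**What I did:** The tailstock stood at about 0.015 m of travel, so it was not in the way and I left it there. I picked the gauge up by its handle, turned it half round and laid it in the V rests, clear of the headstock cup by roughly 2 to 3 mm. Then I slid the tailstock home by its knob until it stopped, with a final push of about 20 N. I released the knob and drew the arm away.

**Last checks:**
- **Seating:** both plug end faces lie within about 2 mm of their seat points, which is within the measuring error.
- **Lift off the rests:** the handle rose about 0.5 px in the side picture along its whole length. A 1.5 mm lift should give 0.39 px, so this fits the gauge being lifted, but it is a small shift to read.
- **Other things:** the bottle and both bushes are where they stood. The networks did not find the ring in the last pictures, but it shows in the side picture at its old place, about pixel (357, 311).
- **Tool tilt:** the gripper ended tilted about 3 to 4 degrees from the push on the knob. The arm was touching nothing at hand-in.

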